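# Unlock the tea sample strongbox and hold its bolt back

### The job

Take the large grey-bowed key off the key rack and ease it down into the lock of the grey strongbox until its collar sits on the lock face; the pins are sticky, so jiggle it past them rather than force it. Then turn it a quarter turn clockwise to draw the bolt out of the lid's keeper, and finish still gripping the key and holding it turned against the lock's spring, so that a colleague can lift the lid. Leave the other things on the bench undisturbed.

Things in the scene. Friction and masses are not known exactly. Their poses are not given: they have to be found in the camera images.
- key: Strongbox key, 76 mm, 60 g, hanging upright, bit down, on one of two pegs. Origin: bottom of the bit on the key's axis; z up the key, y across the flat, x through its thickness. From the bottom: double-sided bit 0-18 mm (14 wide in y, 5 thick in x, lower edge rounded), 6 mm shank, 20 mm collar at 30-34, grey plastic bow 40-76. Half a turn about z makes no difference to the lock.
- key_grip (a point): Middle of the key's bow, on the key's axis, 58 mm above the key's origin. The bow is 32 mm wide (y) with flat upright sides, 10 mm thick (x), 36 mm high, with an eye 14 mm wide and 12 mm high (its top 66 mm above the key's origin) through which the peg passes along x. Grip the bow across its 32 mm width. Axes as the key's.
- key_collar (a point): Underside of the key's collar, on the key's axis, 30 mm above the key's origin; it rests on the lock face when the key is fully home. Axes as the key's.
- rack: Key rack fixed to the bench: wooden foot 100 x 200 x 16 mm, two posts, rail 12 mm thick (top 146 mm above the bench). Origin: bench level under the rail's middle; y along the rail; x is the way its two level pegs point, away from the robot: 4 mm thick, at y = -45 and +45 mm, 140 mm up, 50 mm long, a 7 mm bead at the tip. Lift the key about 4 mm, then draw it at least 35 mm along +x, off the peg.
- strongbox: Grey steel strongbox fixed to the bench, 240 (x) x 300 (y) x 118 mm high. Origin: bench level under its centre. Rim lock on the front deck, its axis 78 mm from the origin towards -x; behind it the lid with the bolt's keeper (top 146 mm up). Two facing pairs of sticky pins inside bear on the flats of the bit: 10 to 20 N if pushed straight down, less if rocked a few degrees or shifted 0.5 mm; above 60 N is forcing.
- keyhole (a point): Centre of the keyhole in the lock's flat steel top face (72 x 62 mm, 144 mm above the bench). z up; slot 16.4 mm long in y, 7.4 mm wide in x, its edge bevelled 5 mm wide all round. The key goes straight down, its 14 mm width along the slot, and is home 30 mm deep, collar on the face. The pins are met about 11 and 19 mm down. It turns only when home (last 4 mm). Axes as the strongbox's.
- plug (a joint): Turn of the lock plug, rad: 0 at rest with the slots in line, grows clockwise seen from above, stop at 1.57. The key has about 0.1 rad of play in it. A spring (0.04 N m at rest, 0.11 N m at the stop) turns it back when the key is let go.
- bolt (a joint): How far the lock's brass bolt is drawn back, m: 0 shot into the keeper, 0.0134 with the plug at its stop; it follows the plug at 8.5 mm per rad.
- small_key: Small brass key, 46 mm long, 20 mm wide bow, hangs on the other peg; leave it. Origin: centre of its underside.
- bowl_a: White tea bowl, 120 mm across, 62 mm high; leave it. Origin: centre of its underside.
- beaker_a: Glass beaker, 68 mm across, 95 mm high; leave it. Origin: centre of its underside.
- beaker_b: Glass beaker like the other; leave it. Origin: centre of its underside.
- whisk: Bamboo whisk standing tines down on the strongbox's lid, 58 mm across, 109 mm high; leave it. Origin: centre of its underside.
- caddy: Tea tin standing on the strongbox's lid, 66 mm across, 80 mm high; leave it. Origin: centre of its underside.
- scoop: Thin bamboo scoop lying on the bench, 190 mm long; leave it. Origin: centre of its underside.
There are look-alikes about, which are no part of the job. Of the things shaped like the key, the grey one is meant.

How it is judged:
By the outcome, as a careful person would: the job done as asked, in the order asked, and still so for the second after the job is handed in, while the arm keeps its last pose, push and grip.
It also fails if it takes over 54 s, if anything falls off the work surface, if the arm or the gripper's body presses on something with over 40 N, if the wrist force passes 120 N, or if a joint passes its speed limit or range.

### The arm

A 7-joint arm with a two-finger parallel gripper is mounted at the origin on the work surface. World frame = base frame: x ahead of the robot, y to its left, z up, the work surface at z = 0. Lengths are in m, angles in rad, forces in N, time in s.
With the tool pointing down it reaches from about 0.4 to 0.85 m from the base axis. Payload 10.4 kg.
Tool frame: the origin (TCP) lies at the very end of the fingers, on their centre line; the grasp point (between the pads) lies 19 mm behind it; z points along the fingers, y is the line along which they close (so a half turn about z gives the same grasp; the last joint's range is limited). The gripper opens to 87 mm and grips with 3 to 60 N. Pads are 19 mm wide; open, the fingers measure 117 mm over their backs; the gripper's body (75 mm by 190 mm) begins 51 mm behind the grasp point.
Start: joints at [1.308, 0.332, -0.065, 1.46, 0.022, 1.35, -0.088], TCP at [0.148, -0.607, 0.2] pointing down, gripper open.
Joint ranges: [-2.6, 2.6], [-0.5, 2.12], [-1.47, 1.34], [0.16, 2.42], [-1.27, 4.41], [0.06, 2.06], [-2.6, 2.6]. Speed limits (rad/s): [2.22, 2.22, 2.79, 2.79, 3.14, 3.14, 3.14].

### API

Orientations are given as a unit quaternion [x, y, z, w].
In Python, from bench import * gives the robot as it stands.
- The arm moves only by the tool step_arm, never from a script. Its arguments are lists of equal length, an entry for each row: "delta_pos": the shift along the world's x, y, z in units of 25 mm (1.0 is 25 mm), a list of three; "turn": the turn about the world's z in units of 0.12 rad (1.0 is 0.12 rad). In form: {"delta_pos": [[tx, ty, tz], ...], "turn": [turn, ...]}. A call has 1 to 12 rows; each row shifts and turns the commanded pose from where the row before left it; what a row does not reach is not made up. A row lasts 1/10 s, in which the tool goes at most 50 mm and 8.59 degrees, less where a joint would pass 70% of its speed; a pose out of reach is approached as far as the arm can. A call with a number of a shift or a turn outside -1 to 1 is refused whole. A call with a gripper value outside its range is refused whole. "grip" is the closure, from 0 (fully open) to 1 (shut), set as the call begins (left out, the last holds). The fingers move at their own pace and stop on an object; "newtons" is the grip in N (left out, the last holds). Time passes only in rows, so rows that do not move let the fingers close. It gives the time, the measured TCP pose, the force, the opening and the grip force at its end, in the units of the state.
- read_state(): the state, without advancing time (a new reading comes with each control period).
- camera(name): name is "side" or "top"; returns a dict with "image" (420x560x3 uint8, red, green, blue), "z_map" (420x560 float32, m along the optical axis (not along the pixel's ray), 0 where there is no reading), "mtx" (3x3 intrinsics, pixels), "dist" ([k1, k2, p1, p2, k3] as OpenCV has them; the pictures are not rectified), "view" (4x4, takes a point from world to camera coordinates). Camera axes: x right, y up, looking along -z (the intrinsics and any distortion apply to the point x, -y, -z); pixel columns grow to the right and rows downward; lengths in m; the calibration is good to about 2 mm. A picture is of the moment at which its call begins.
- close_job(): hands the job in; it is judged then, once.
The state is a dict: "time": time; "joint_positions": joint angles; "joint_vel": joint speeds; "joint_torque": joint torques, N m; "ee_pos": TCP position; "eef_rot": TCP orientation; "ft_force": force on the tool from outside, world axes, zero at the start; "torque": the same for the moment, N m; "width": finger opening in m; "grip_force": force on a finger pad.
Only numpy, scipy, OpenCV 4.12 (cv2) and the standard library are available. Lean on these libraries where they do the work, as an engineer would, in place of code of your own. Each camera call takes 0.05 s, during which the arm holds its last target. There are 200 camera calls.

## Working session

There is one attempt and no reset: what is moved stays moved. The work goes in short steps, Python scripts to look and compute and a tool call to move; the robot and the scene stay as the last step left them, time stands still between calls to the robot, and variables do not carry over. Pictures are saved under pics/ and viewed, at most 10 in all, crops included, and the job is handed in when it is done.

Besides the shell and the picture viewer there is one more tool, called after "Emit:" as a command line: name --pt "numbers of a row" for each row, then --argument value for the rest. step_arm: Moves the arm, as the interface text tells. Shifts and turns lie within -1 to 1; 1 stands for 25 mm of shift or 0.12 rad of turn. Its arguments: {"type":"object","properties":{"delta_pos":{"type":"array"},"turn":{"type":"array"},"grip":{"type":"number"},"newtons":{"type":"number"}},"required":["delta_pos","turn"]}

```bash
mkdir -p pics; ls; cat > h.py <<'E'
from bench import *
import numpy as np, cv2
def pts(c):
    # world point for every pixel from z_map
    h,w=c["z_map"].shape
    u,v=np.meshgrid(np.arange(w),np.arange(h))
    n=cv2.undistortPoints(np.stack([u,v],-1).reshape(-1,1,2).astype(float),np.array(c["mtx"]),np.array(c["dist"])).reshape(h,w,2)
    z=c["z_map"]; P=np.stack([n[...,0]*z,-n[...,1]*z,-z,np.ones_like(z)],-1)
    return (P@np.linalg.inv(np.array(c["view"])).T)[...,:3]
def save(n,im,s=1):
    cv2.imwrite(f"pics/{n}.png",cv2.resize(im[...,::-1],None,fx=s,fy=s,interpolation=cv2.INTER_CUBIC))
E
python3 - <<'E'
from h import *
s=read_state();print({k:np.round(v,3).tolist() for k,v in s.items()})
ims=[]
for n in ("top","side"):
    c=camera(n); np.savez(f"{n}0.npz",**c); save(n+"0",c["image"],1.4)
    print(n,np.round(np.linalg.inv(c["view"]),3).tolist(),np.round(c["mtx"],1).tolist(),c["dist"])
E
```

```text
pics
{'time': 0.0, 'joint_positions': [1.308, 0.333, -0.065, 1.461, 0.022, 1.35, -0.088], 'joint_vel': [-0.001, 0.0, 0.0, 0.001, 0.0, -0.0, -0.001], 'joint_torque': [-0.0, -62.326, 0.024, -38.989, -0.061, 0.04, 0.0], 'ee_pos': [0.148, -0.607, 0.199], 'eef_rot': [0.993, 0.12, -0.0, -0.001], 'ft_force': [0.264, 0.197, 1.088], 'torque': [0.022, 0.022, -0.027], 'grip_force': 0.0, 'width': 0.087}
top [[0.025, 0.988, -0.155, 0.389], [-0.999, 0.03, 0.032, -0.033], [0.036, 0.154, 0.987, 1.207], [0.0, 0.0, 0.0, 1.0]] [[395.9, 0.0, 273.4], [0.0, 395.9, 213.6], [0.0, 0.0, 1.0]] [-0.03016257  0.          0.          0.          0.        ]
side [[0.891, 0.214, -0.4, 0.062], [-0.453, 0.449, -0.77, -0.996], [0.015, 0.868, 0.497, 0.736], [0.0, 0.0, 0.0, 1.0]] [[433.5, 0.0, 277.2], [0.0, 433.5, 203.2], [0.0, 0.0, 1.0]] [0.04810396 0.         0.         0.         0.        ]
```

View pics/top0.png

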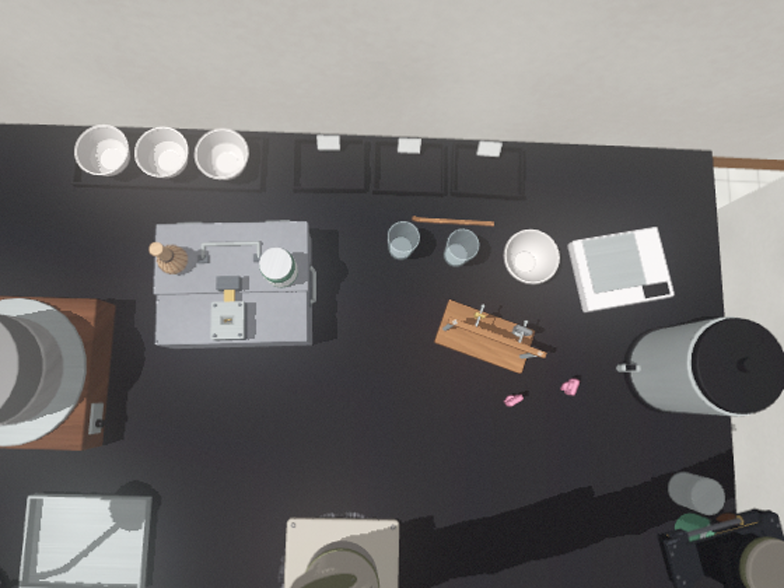

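View pics/side0.png

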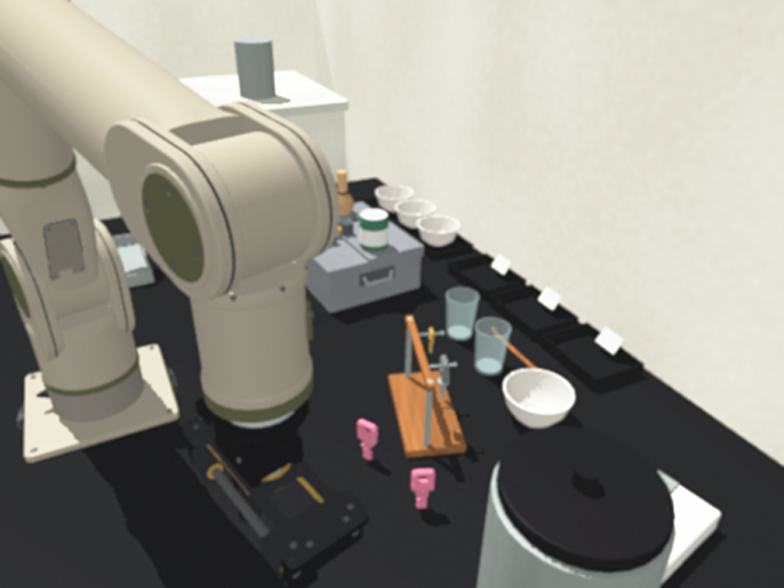

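The top view shows the strongbox with its lock at about (228,320) and the rack at about (490,335). Four things look like keys: a brass one on a peg at (480,313), a grey one on a peg at (523,330), and two pink ones on the bench at (513,400) and (570,386). The grey one on the right-hand peg fits the description, since it is grey-bowed, large and hanging. I'll confirm it in a crop and measure.

```bash
python3 - <<'E'
from h import *
t=dict(np.load("top0.npz")); s=dict(np.load("side0.npz"))
a=t["image"][205:275,305:400]; b=s["image"][215:335,270:350]
A=cv2.resize(a,(570,420),interpolation=cv2.INTER_CUBIC);B=cv2.resize(b,(280,420),interpolation=cv2.INTER_CUBIC)
save("crop1",np.hstack([A[:,:500],B]))
P=pts(t);im=t["image"].astype(int)
def clus(P,im,m,name):
    n,l,st,ce=cv2.connectedComponentsWithStats(m.astype(np.uint8))
    for i in range(1,n):
        if st[i,4]>12:
            q=P[l==i];print(name,st[i].tolist(),np.round(np.median(q,0),3),np.round(q.min(0),3),np.round(q.max(0),3))
hsv=cv2.cvtColor(t["image"],cv2.COLOR_RGB2HSV)
# rack: orange wood
m=(hsv[...,0]<18)&(hsv[...,1]>90)&(hsv[...,2]>60); m[:,:300]=0;m[:200]=0;m[280:]=0
for nm,lo,hi in(("foot",.005,.03),("rail",.135,.16)):
    q=P[m&(P[...,2]>lo)&(P[...,2]<hi)];r=cv2.minAreaRect((q[:,:2]*1000).astype(np.float32));print(nm,len(q),r,cv2.boxPoints(r).tolist(),np.median(q[:,2]))
# things in the rack area above 0.05 not wood
m2=~m&(P[...,2]>.06)&(P[...,2]<.16); m2[:,:300]=0;m2[:205]=0;m2[275:]=0;m2[:,400:]=0
clus(P,im,m2,"top")
# lock plate
m3=(P[...,2]>.138)&(P[...,2]<.15);m3[:,:145]=0;m3[:,180:]=0;m3[:205]=0;m3[250:]=0
q=P[m3];r=cv2.minAreaRect((q[:,:2]*1000).astype(np.float32));print("lock",r,np.median(q,0))
m4=(P[...,2]>.105)&(P[...,2]<.13);m4[:,:100]=0;m4[:,230:]=0;m4[:150]=0;m4[255:]=0
q=P[m4];r=cv2.minAreaRect((q[:,:2]*1000).astype(np.float32));print("box",r,np.median(q,0))
E
```

```text
foot 1653 ((502.0751037597656, -295.1610107421875), (200.71749877929688, 100.27725219726562), 71.41356658935547) [[422.5636901855469, -374.30450439453125], [517.61083984375, -406.266357421875], [581.5865478515625, -216.01751708984375], [486.53936767578125, -184.0556640625]] 0.01582621384603211
rail 323 ((500.06884765625, -294.3647155761719), (199.66925048828125, 38.649810791015625), 71.41014862060547) [[449.9258117675781, -382.829833984375], [486.55908203125, -395.15106201171875], [550.2119140625, -205.89959716796875], [513.57861328125, -193.578369140625]] 0.1455009236459044
top [339, 217, 8, 17, 50] [ 0.53  -0.257  0.142] [ 0.508 -0.268  0.104] [ 0.552 -0.247  0.153]
top [318, 228, 9, 7, 28] [ 0.514 -0.206  0.142] [ 0.509 -0.212  0.063] [ 0.52  -0.202  0.148]
top [366, 229, 15, 16, 106] [ 0.502 -0.341  0.142] [ 0.48  -0.36   0.079] [ 0.522 -0.327  0.154]
top [375, 250, 13, 6, 32] [ 0.458 -0.372  0.111] [ 0.455 -0.379  0.061] [ 0.465 -0.365  0.147]
lock ((520.232421875, 231.7976531982422), (99.72974395751953, 63.193511962890625), 2.3296120166778564) [0.5083471  0.23128187 0.1437227 ]
box ((589.3787841796875, 234.82467651367188), (250.8898468017578, 306.2265625), 2.9229753017425537) [0.58125376 0.23541773 0.11555884]
```

View pics/crop1.png

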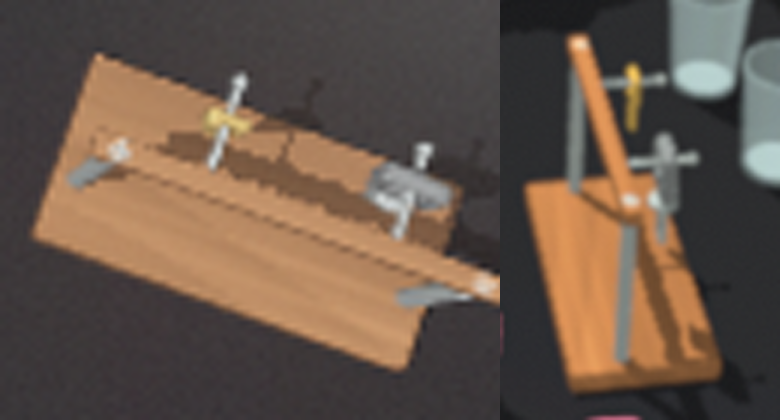

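The crop shows the grey key on the right-hand peg at crop (410,190) and the smaller brass one on the left peg at (228,122). Next I'll measure the grey bow and the keyhole.

```bash
python3 - <<'E'
from h import *
t=dict(np.load("top0.npz")); s=dict(np.load("side0.npz"))
ex=np.array([.948,-.319]);ey=np.array([.319,.948])
for n,c in(("top",t),("side",s)):
    P=pts(c);h=cv2.cvtColor(c["image"],cv2.COLOR_RGB2HSV)
    d=P[...,:2]-np.array([.500,-.341])
    m=(np.linalg.norm(d,axis=-1)<.035)&(P[...,2]>.10)&(P[...,2]<.165)&(h[...,1]<70)
    q=P[m];a=q[:,:2]@ex;b=q[:,:2]@ey
    print(n,len(q),"z",np.percentile(q[:,2],[1,50,99]).round(4))
    k=q[:,2]>.1465
    if k.sum()>8:
        r=cv2.minAreaRect((q[k,:2]*1000).astype(np.float32));print(" bow",k.sum(),r)
        A=a[k];B=b[k];print(" x",A.min(),A.max(),"y",B.min(),B.max(),"med",np.median(q[k],0))
        cc=np.cov((q[k,:2]).T);w,v=np.linalg.eigh(cc);print(" dir",np.degrees(np.arctan2(v[1,1],v[0,1])),np.sqrt(w))
    # rail top
    m=(h[...,0]<18)&(h[...,1]>90)&(P[...,2]>.1435)&(P[...,2]<.152)&(np.abs(P[...,0]-.5)<.08)&(np.abs(P[...,1]+.294)<.13)
    q=P[m]; 
    if len(q)>20:
        l=cv2.fitLine((q[:,:2]*1000).astype(np.float32),cv2.DIST_HUBER,0,.01,.01).ravel();B=q[:,:2]@ey
        print(" rail line",np.round(l,3),"ang",np.degrees(np.arctan2(l[1],l[0])),"y range",B.min(),B.max(),"x med",np.median(q[:,:2]@ex))
print("rackfoot centre in rack axes",np.array([.502,-.2952])@ex,np.array([.502,-.2952])@ey)
# lock
P=pts(t);h=t["image"].astype(int)
m=(P[...,2]>.140)&(P[...,2]<.148)&(P[...,0]<.537)&(P[...,0]>.45)&(np.abs(P[...,1]-.232)<.06)
q=P[m];r=cv2.minAreaRect((q[:,:2]*1000).astype(np.float32));print("lock",r,len(q))
save("crop2",t["image"][200:255,140:190],10)
E
```

```text
top 101 z [0.106  0.1422 0.1542]
 bow 41 ((500.03173828125, -337.1606750488281), (26.382389068603516, 33.4307861328125), 35.215553283691406)
 x 0.5603001243369126 0.5929620114805564 y -0.18037127303309272 -0.14915038241586961 med [ 0.50407182 -0.34160012  0.15089928]
 dir 66.23456648744076 [0.00510628 0.00887264]
 rail line [ 3.16000e-01  9.49000e-01  4.87676e+02 -2.89662e+02] ang 71.55061 y range -0.21939495790615912 -0.0197794914388477 x med 0.5548224692920163
side 172 z [0.1063 0.1393 0.154 ]
 bow 44 ((503.994140625, -345.7382507324219), (31.973617553710938, 9.026260375976562), 66.53897094726562)
 x 0.5827678111681364 0.5926708707480421 y -0.18263671170197754 -0.1507661755575841 med [ 0.50224032 -0.34783194  0.15085859]
 dir 69.26432795117519 [0.00278334 0.00935486]
 rail line [ 3.22000e-01  9.47000e-01  4.85191e+02 -2.99127e+02] ang 71.22234 y range -0.22204978477204504 -0.02260832984689535 x med 0.5552614655740692
rackfoot centre in rack axes 0.5700648 -0.1197116
lock ((504.5735778808594, 231.57998657226562), (66.92832946777344, 62.69141387939453), 3.721011161804199) 518
```

View pics/crop2.png

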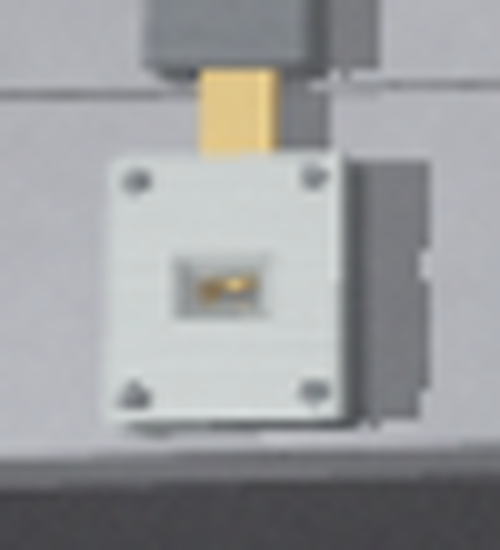

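The crop shows the lock plate with its keyhole centred at crop (222,287), which is top pixel (161.7,228.2). Its long side runs left–right, along y. Moving over the key and turning +2.55 rad, so that the later clockwise turn stays within the wrist's range.

Emit:
step_arm --pt "0.51 0.69 0.04" --pt "0.51 0.69 0.04" --pt "0.51 0.69 0.04" --pt "0.51 0.69 0.04" --pt "0.51 0.69 0.04" --pt "0.51 0.69 0.04" --pt "0.51 0.69 0.04" --pt "0.51 0.69 0.04" --pt "0.51 0.69 0.04" --pt "0.51 0.69 0.04" --pt "0.51 0.69 0.04" --pt "0.51 0.69 0.04" --turn '[0.88,0.88,0.88,0.88,0.88,0.88,0.88,0.88,0.88,0.88,0.88,0.88]' --grip 0

```text
time: 1.3
ee_pos: [0.3017, -0.3992, 0.212]
eef_rot: [0.728, 0.686, 0.0, -0.0]
ft_force: [0.1, -0.6, 0.2]
width: 0.0871
grip_force: 0.0
```

Emit:
step_arm --pt "0.68 0.18 0" --pt "0.68 0.18 0" --pt "0.68 0.18 0" --pt "0.68 0.18 0" --pt "0.68 0.18 0" --pt "0.68 0.18 0" --pt "0.68 0.18 0" --pt "0.68 0.18 0" --pt "0.68 0.18 0" --pt "0.68 0.18 0" --pt "0.68 0.18 0" --pt "0.68 0.18 0" --turn '[0.88,0.88,0.88,0.88,0.88,0.88,0.88,0.88,0.88,0.88,0.88,0.88]'

```text
time: 2.5
ee_pos: [0.5059, -0.3458, 0.2118]
eef_rot: [0.181, 0.984, 0.0, -0.0]
ft_force: [-0.3, -0.4, 0.3]
width: 0.087
grip_force: 0.0
```

```bash
cat >> h.py <<'E'
def st():
    s=read_state();q=s["eef_rot"];from scipy.spatial.transform import Rotation as R
    M=R.from_quat(q).as_matrix();print("t",round(s["time"],2),"p",np.round(s["ee_pos"],4),"yang",np.degrees(np.arctan2(M[1,1],M[0,1])).round(2),"zdir",M[:,2].round(4),"F",np.round(s["ft_force"],2),"T",np.round(s["torque"],3),"w",round(s["width"],4),"g",round(s["grip_force"],1),"q",np.round(s["joint_positions"],2))
    return s
E
python3 - <<'E'
from h import *
st()
c=camera("side");save("side1",c["image"][180:360,220:400],3)
P=pts(c)
t=dict(np.load("top0.npz"))
# keyhole ray on z=.144
uv=np.array([[[161.7,228.2]]])
n=cv2.undistortPoints(uv,t["mtx"],t["dist"]).ravel()
V=np.linalg.inv(t["view"]);d=V[:3,:3]@np.array([n[0],-n[1],-1]);o=V[:3,3];k=(.144-o[2])/d[2];print("keyhole top",o+k*d)
E
```

```text
t 2.5 p [ 0.5059 -0.3458  0.2118] yang 69.19 zdir [-6.e-04  6.e-04 -1.e+00] F [-0.25 -0.36  0.34] T [ 0.099 -0.181  0.018] w 0.087 g 0.0 q [ 0.97  0.35 -0.57  1.45  0.19  1.39  1.6 ]
keyhole top [0.50683982 0.2310602  0.144     ]
```

View pics/side1.png

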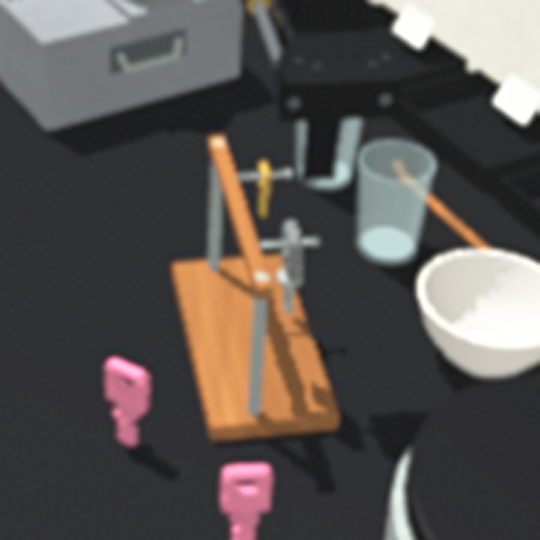

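The side crop shows the key at (290,240), still hanging, with the gripper body above it. I'll project the TCP and the fingertips to check consistency.

```bash
cat >> h.py <<'E'
def proj(c,X):
    X=np.atleast_2d(X);p=np.c_[X,np.ones(len(X))]@np.array(c["view"]).T
    return cv2.projectPoints(np.c_[p[:,0],-p[:,1],-p[:,2]].reshape(-1,1,3),np.zeros(3),np.zeros(3),np.array(c["mtx"]),np.array(c["dist"]))[0].reshape(-1,2)
E
python3 - <<'E'
from h import *
s=dict(np.load("side0.npz"))
d=np.array([.355,.935,0])*.045;p=np.array([.5059,-.3458,.2118])
X=[p,p+d,p-d,[.5045,-.345,.152],[.5045,-.345,.076]]
print((proj(s,X)-[220,180])*3)
E
```

```text
[[299.98237654 164.58995156]
 [288.40793291 131.10831067]
 [312.57194002 200.98578431]
 [292.7218014  231.37346092]
 [286.80390195 310.81879679]]
```

Emit:
step_arm --pt "-0.03 0.03 -0.8" --pt "-0.03 0 -0.8" --pt "0 0 -0.8" --pt "0 0 -0.8" --pt "0 0 -0.56" --pt "0 0 0" --turn '[0,0,0,0,0,0]'

```text
time: 3.15
ee_pos: [0.5025, -0.3449, 0.1161]
eef_rot: [0.183, 0.983, 0.001, -0.002]
ft_force: [-0.2, -0.2, 0.4]
width: 0.0874
grip_force: 0.0
```

Emit:
step_arm --pt "0 0 0" --pt "0 0 0" --pt "0 0 0" --pt "0 0 0" --pt "0 0 0" --pt "0 0 0" --pt "0 0 0" --pt "0 0 0" --turn '[0,0,0,0,0,0,0,0]' --grip 1 --newtons 35

```text
time: 3.95
ee_pos: [0.504, -0.3453, 0.1183]
eef_rot: [0.183, 0.983, 0.0, 0.0]
ft_force: [-0.0, 0.2, 0.1]
width: 0.0312
grip_force: 35.4
```

```bash
python3 - <<'E'
from h import *
st()
c=camera("side");save("side2",c["image"][180:360,220:400],3)
E
```

```text
t 3.95 p [ 0.504  -0.3453  0.1183] yang 68.95 zdir [ 1.e-04  3.e-04 -1.e+00] F [-0.02  0.19  0.14] T [-0.014 -0.137  0.003] w 0.0312 g 35.4 q [ 0.96  0.41 -0.55  1.58  0.23  1.21  1.57]
```

View pics/side2.png

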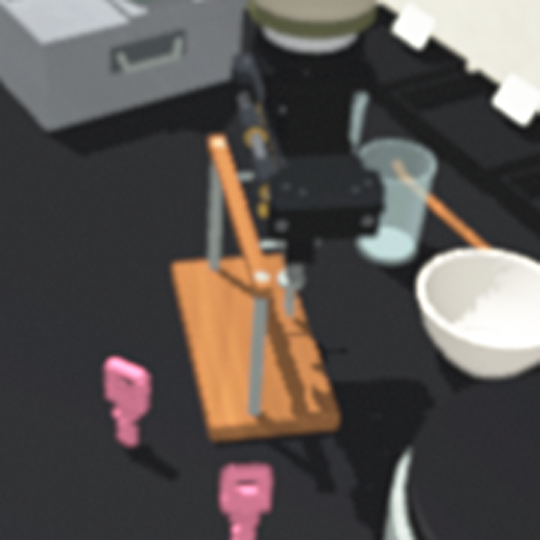

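The key is gripped at 31 mm width, with its shank visible at (290,300). Lifting 4 mm, then drawing it off along the peg.

Emit:
step_arm --pt "0 0 0.16" --pt "0 0 0" --pt "0.38 -0.13 0" --pt "0.38 -0.13 0" --pt "0.38 -0.13 0" --pt "0.38 -0.13 0" --pt "0.38 -0.13 0" --pt "0 0 0" --turn '[0,0,0,0,0,0,0,0]'

```text
time: 4.8
ee_pos: [0.5528, -0.3615, 0.1219]
eef_rot: [0.182, 0.983, 0.0, 0.0]
ft_force: [0.6, 0.2, -0.4]
width: 0.0312
grip_force: 35.0
```

```bash
python3 - <<'E'
from h import *
st()
t=dict(np.load("top0.npz"));P=pts(t)
q=P[(P[...,2]>.16)&(P[...,2]<.26)&(P[...,0]>.45)&(P[...,1]>.0)&(P[...,1]<.4)]
for nm,k in(("whisk",q[:,1]>.24),("caddy",q[:,1]<.24)):
    r=q[k]
    if len(r):print(nm,len(r),r.min(0).round(3),r.max(0).round(3),"mind",np.linalg.norm(r[:,:2]-[.507,.231],axis=1).min(), r[r[:,2]>.21].round(3).min(0) if (r[:,2]>.21).any() else "")
E
```

```text
t 4.8 p [ 0.5528 -0.3615  0.1219] yang 68.99 zdir [ 4.e-04  8.e-04 -1.e+00] F [ 0.62  0.24 -0.45] T [ 0.005 -0.131  0.016] w 0.0312 g 35.0 q [ 0.9   0.52 -0.54  1.43  0.27  1.27  1.54]
whisk 259 [0.601 0.324 0.16 ] [0.646 0.365 0.231] mind 0.14169412999559092 [0.611 0.334 0.21 ]
caddy 541 [0.576 0.102 0.16 ] [0.638 0.167 0.204] mind 0.10771010775312498
```

Emit:
step_arm --pt "0 0 0.86" --pt "0 0 0.86" --pt "0 0 0.86" --pt "0 0 0.86" --pt "-0.08 0.5 0.86" --pt "-0.08 0.99 0.82" --pt "-0.08 0.99 0" --pt "-0.08 0.99 0" --pt "-0.08 0.99 0" --pt "-0.08 0.99 0" --pt "-0.08 0.99 0" --pt "-0.08 0.99 0" --turn '[0,0,0,0,0.15,0.15,0.15,0.15,0.15,0.15,0.15,0.15]'

```text
time: 6.0
ee_pos: [0.5352, -0.1744, 0.2504]
eef_rot: [0.111, 0.994, -0.0, 0.0]
ft_force: [-0.0, 0.4, 0.3]
width: 0.031
grip_force: 35.0
```

Emit:
step_arm --pt "-0.08 0.99 0" --pt "-0.08 0.99 0" --pt "-0.08 0.99 0" --pt "-0.08 0.99 0" --pt "-0.08 0.99 0" --pt "-0.08 0.99 0" --pt "-0.08 0.99 0" --pt "-0.08 0.99 0" --pt "-0.08 0.99 0" --pt "-0.08 0.99 0" --pt "-0.08 0.99 0" --pt "-0.08 0.99 0" --turn '[0.15,0.15,0.15,0.15,0.15,0.15,0.15,0.15,0.15,0.15,0.15,0.15]'

```text
time: 7.2
ee_pos: [0.511, 0.1232, 0.2503]
eef_rot: [0.003, 1.0, 0.0, 0.0]
ft_force: [0.5, 0.2, -0.5]
width: 0.0311
grip_force: 35.0
```

Emit:
step_arm --pt "-0.08 0.99 0" --pt "-0.08 0.99 0" --pt "-0.08 0.99 0" --pt "-0.08 0.6 0" --pt "0 0.31 0" --pt "0 0 0" --turn '[0.15,0.15,0.15,0.03,0,0]'

```text
time: 7.8
ee_pos: [0.503, 0.2195, 0.2502]
eef_rot: [-0.026, 1.0, 0.0, -0.0]
ft_force: [-0.0, 0.3, -0.6]
width: 0.0305
grip_force: 35.0
```

```bash
python3 - <<'E'
from h import *
st()
c=camera("side");np.savez("side3.npz",**c);save("side3",c["image"][110:220,180:320],5)
E
```

```text
t 7.8 p [0.503  0.2195 0.2502] yang 92.99 zdir [-3.e-04  6.e-04 -1.e+00] F [-0.02  0.32 -0.64] T [-0.026 -0.107 -0.005] w 0.0305 g 35.0 q [ 0.32  0.26 -0.96  1.55  0.21  1.44  0.97]
```

View pics/side3.png

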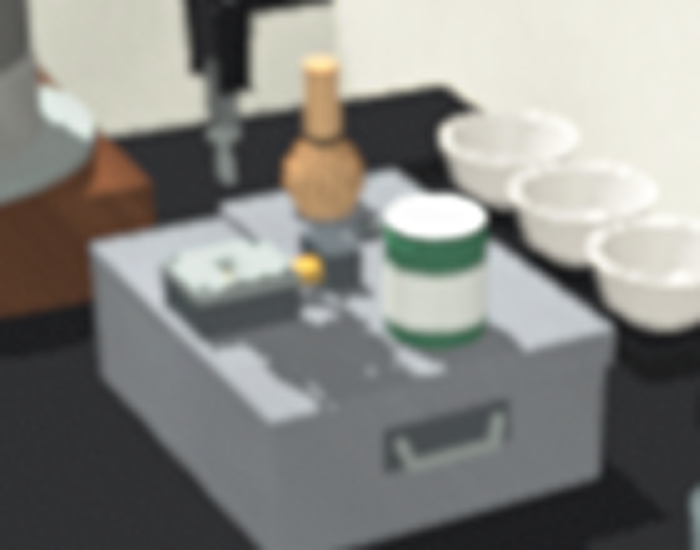

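The side crop shows the key hanging from the gripper, bit tip at (231,184), with the keyhole at (228,267) on the lock face. I'll refine both numerically.

```bash
python3 - <<'E'
from h import *
c=dict(np.load("side3.npz"));P=pts(c)
V=np.linalg.inv(c["view"]);o=V[:3,3]
def ray(u,v):
    n=cv2.undistortPoints(np.array([[[u,v]]],float),c["mtx"],c["dist"]).ravel();return V[:3,:3]@np.array([n[0],-n[1],-1])
g=c["image"].astype(float).sum(2)
# keyhole: dark centroid near (225,163)
w=g[158:169,217:234];np.set_printoptions(linewidth=200);print(w.astype(int))
print("zmap world x of key rows")
tcp=np.array([.503,.2195,.2502])
for v in range(126,148):
    m=(np.abs(P[v,:,0]-.503)<.03)&(np.abs(P[v,:,1]-.2195)<.03)&(P[v,:,2]>.2)
    u=np.where(m)[0]
    if len(u):
        d=ray(u.mean(),v);k=(tcp[1]-o[1])/d[1];print(v,u.min(),u.max(),(o+k*d).round(4),"depth med",np.median(P[v,u],0).round(4))
print("pred",proj(c,[tcp-[0,0,.0423],[.5068,.231,.144]]))
for uv in((225.2,163.),):
    d=ray(*uv);print("keyhole side",o+d*(.144-o[2])/d[2])
E
```

```text
[[603 604 607 609 607 614 623 631 641 646 648 634 585 539 560 614 628]
 [621 625 632 638 645 652 658 662 669 673 679 679 660 628 634 665 664]
 [654 660 664 669 673 673 673 665 661 664 676 683 680 677 678 683 683]
 [674 679 681 680 677 664 637 609 596 617 657 677 683 686 686 686 686]
 [683 686 686 683 674 643 582 535 526 569 633 667 678 684 687 686 686]
 [686 686 686 686 678 660 602 534 510 554 623 662 676 684 683 679 679]
 [685 686 686 685 683 679 656 606 573 587 628 655 671 674 655 618 603]
 [663 683 683 679 680 685 684 670 640 615 597 599 604 595 553 495 472]
 [590 653 660 642 646 671 678 656 607 549 493 472 474 469 446 411 397]
 [492 575 592 562 568 606 612 566 495 446 412 400 400 398 388 374 363]
 [392 474 511 495 495 512 501 456 411 391 377 371 363 352 335 317 302]]
zmap world x of key rows
126 221 230 [0.5091 0.2195 0.2729] depth med [0.5012 0.1935 0.282 ]
127 221 230 [0.5089 0.2195 0.2697] depth med [0.502  0.1956 0.2778]
128 221 230 [0.5088 0.2195 0.2665] depth med [0.5012 0.1953 0.2749]
129 221 227 [0.5037 0.2195 0.264 ] depth med [0.4998 0.2105 0.267 ]
130 222 227 [0.5052 0
[... 546 characters left out ...]
195 0.2344] depth med [0.5011 0.2103 0.2384]
139 224 225 [0.5037 0.2195 0.2311] depth med [0.5018 0.2143 0.2333]
140 224 225 [0.5035 0.2195 0.2278] depth med [0.5026 0.2169 0.2289]
141 224 226 [0.505  0.2195 0.2242] depth med [0.5039 0.2143 0.227 ]
142 224 226 [0.5048 0.2195 0.2209] depth med [0.5015 0.2113 0.2239]
143 224 226 [0.5047 0.2195 0.2176] depth med [0.5029 0.2102 0.2212]
144 224 226 [0.5045 0.2195 0.2143] depth med [0.5031 0.2155 0.216 ]
145 224 226 [0.5044 0.2195 0.2109] depth med [0.5014 0.2126 0.2133]
146 225 226 [0.5059 0.2195 0.2073] depth med [0.5032 0.2122 0.2105]
pred [[224.64164598 145.95569742]
 [225.37431726 162.83198526]]
keyhole side [0.50581295 0.23000921 0.144     ]
```

Emit:
step_arm --pt "0.06 0.44 -0.4" --pt "0 0 -0.6" --pt "0 0 -0.6" --pt "0 0 -0.5" --pt "0 0 -0.18" --pt "0 0 0" --turn '[0,0,0,0,0,0]'

```text
time: 8.45
ee_pos: [0.5046, 0.2286, 0.1924]
eef_rot: [-0.025, 1.0, -0.0, -0.001]
ft_force: [0.2, 0.1, -0.5]
width: 0.0313
grip_force: 35.0
```

Emit:
step_arm --pt "0 0 -0.1" --pt "0 0 -0.1" --pt "0 0 -0.1" --pt "0 0 -0.1" --pt "0 0 -0.1" --pt "0 0 0" --turn '[0,0,0,0,0,0]'

```text
time: 9.05
ee_pos: [0.5049, 0.229, 0.1804]
eef_rot: [-0.025, 1.0, -0.0, -0.0]
ft_force: [-0.3, 0.2, -0.9]
width: 0.0309
grip_force: 35.0
```

```bash
python3 - <<'E'
from h import *
st()
c=camera("side");np.savez("side4.npz",**c);save("side4",c["image"][130:180,200:260],10)
E
```

```text
t 9.05 p [0.5049 0.229  0.1804] yang 92.88 zdir [-4.e-04 -1.e-04 -1.e+00] F [-0.29  0.17 -0.87] T [ 0.062 -0.18   0.057] w 0.0309 g 35.0 q [ 0.28  0.32 -0.94  1.64  0.27  1.32  0.92]
```

View pics/side4.png

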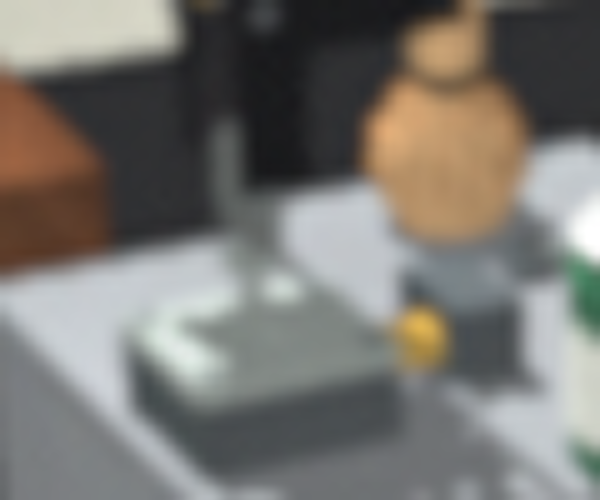

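The crop shows the bit tip entering the lock face at about (255,300), with no contact force yet. I'll continue down gently.

Emit:
step_arm --pt "0 0.04 -0.05" --pt "0 0 -0.05" --pt "0 0 -0.05" --pt "0 0 -0.05" --pt "0 0 0" --turn '[0,0,0,0,0]'

```text
time: 9.6
ee_pos: [0.5049, 0.2301, 0.1756]
eef_rot: [-0.025, 1.0, 0.0, -0.0]
ft_force: [-0.3, -0.3, -0.9]
width: 0.0309
grip_force: 35.0
```

```bash
python3 -c "
from h import *
st()"
```

```text
t 9.6 p [0.5049 0.2301 0.1756] yang 92.87 zdir [-2.e-04  0.e+00 -1.e+00] F [-0.29 -0.32 -0.93] T [ 0.146 -0.276  0.004] w 0.0309 g 35.0 q [ 0.28  0.33 -0.94  1.65  0.27  1.31  0.91]
```

The bit is about 10.7 mm deep. Now I'll jiggle it in x while easing down past the first pins.

Emit:
step_arm --pt "0.03 0 -0.02" --pt "-0.06 0 -0.02" --pt "0.06 0 -0.02" --pt "-0.06 0 -0.02" --pt "0.06 0 -0.02" --pt "-0.06 0 -0.02" --pt "0.06 0 -0.02" --pt "-0.06 0 -0.02" --pt "0.06 0 -0.02" --pt "-0.06 0 -0.02" --pt "0.03 0 0" --turn '[0,0,0,0,0,0,0,0,0,0,0]'

```text
time: 10.7
ee_pos: [0.5051, 0.2302, 0.1712]
eef_rot: [-0.025, 1.0, 0.0, 0.0]
ft_force: [1.8, -0.8, 4.6]
width: 0.031
grip_force: 35.0
```

```bash
python3 -c "
from h import *
st()"
```

```text
t 10.7 p [0.5051 0.2302 0.1712] yang 92.88 zdir [ 8.e-04  1.e-04 -1.e+00] F [ 1.77 -0.78  4.6 ] T [-0.059 -0.287  0.015] w 0.031 g 35.0 q [ 0.27  0.33 -0.94  1.65  0.28  1.3   0.91]
```

Emit:
step_arm --pt "0.03 0 -0.02" --pt "-0.06 0 -0.02" --pt "0.06 0 -0.02" --pt "-0.06 0 -0.02" --pt "0.06 0 -0.02" --pt "-0.06 0 -0.02" --pt "0.06 0 -0.02" --pt "-0.06 0 -0.02" --pt "0.06 0 -0.02" --pt "-0.06 0 -0.02" --pt "0.03 0 0" --turn '[0,0,0,0,0,0,0,0,0,0,0]' --newtons 50

```text
time: 11.8
ee_pos: [0.5049, 0.2301, 0.1657]
eef_rot: [-0.025, 1.0, -0.0, -0.0]
ft_force: [1.4, 0.4, 2.6]
width: 0.0305
grip_force: 50.0
```

```bash
python3 -c "
from h import *
st()"
```

```text
t 11.8 p [0.5049 0.2301 0.1657] yang 92.88 zdir [-0.e+00 -1.e-04 -1.e+00] F [1.41 0.38 2.58] T [ 0.317 -0.398  0.02 ] w 0.0305 g 50.0 q [ 0.27  0.33 -0.94  1.66  0.28  1.29  0.9 ]
```

Past the first pins at about 20 mm depth. Easing on to the second pair and down to home.

Emit:
step_arm --pt "0.03 0 -0.02" --pt "-0.06 0 -0.02" --pt "0.06 0 -0.02" --pt "-0.06 0 -0.02" --pt "0.06 0 -0.02" --pt "-0.06 0 -0.02" --pt "0.06 0 -0.02" --pt "-0.06 0 -0.02" --pt "0.06 0 -0.02" --pt "-0.06 0 -0.02" --pt "0.03 0 0" --turn '[0,0,0,0,0,0,0,0,0,0,0]'

```text
time: 12.9
ee_pos: [0.5055, 0.2303, 0.1618]
eef_rot: [-0.025, 1.0, 0.0, 0.001]
ft_force: [0.6, 0.5, 10.1]
width: 0.0311
grip_force: 50.0
```

```bash
python3 -c "
from h import *
st()"
```

```text
t 12.9 p [0.5055 0.2303 0.1618] yang 92.87 zdir [ 1.9e-03  3.0e-04 -1.0e+00] F [ 0.64  0.54 10.08] T [-0.013 -0.206  0.011] w 0.0311 g 50.0 q [ 0.27  0.34 -0.94  1.66  0.28  1.28  0.9 ]
```

Emit:
step_arm --pt "0.04 0 0" --pt "-0.08 0 -0.01" --pt "0.08 0 -0.01" --pt "-0.08 0 -0.01" --pt "0.08 0 -0.02" --pt "-0.08 0 -0.02" --pt "0.08 0 -0.02" --pt "-0.08 0 -0.02" --pt "0.08 0 -0.02" --pt "-0.08 0 -0.02" --pt "0.04 0 0" --turn '[0,0,0,0,0,0,0,0,0,0,0]'

```text
time: 14.0
ee_pos: [0.5048, 0.2301, 0.157]
eef_rot: [-0.025, 1.0, -0.0, -0.0]
ft_force: [1.2, 1.1, 3.7]
width: 0.0302
grip_force: 50.0
```

```bash
python3 -c "
from h import *
st()"
```

```text
t 14.0 p [0.5048 0.2301 0.157 ] yang 92.89 zdir [-0.e+00 -1.e-04 -1.e+00] F [1.16 1.13 3.71] T [ 0.27  -0.415 -0.003] w 0.0302 g 50.0 q [ 0.27  0.34 -0.93  1.67  0.29  1.27  0.9 ]
```

Emit:
step_arm --pt "0.03 0 -0.02" --pt "-0.06 0 -0.02" --pt "0.06 0 -0.01" --pt "-0.03 0 0" --pt "0 0 0" --turn '[0,0,0,0,0]'

```text
time: 14.5
ee_pos: [0.5058, 0.2302, 0.1563]
eef_rot: [-0.025, 1.0, 0.0, 0.001]
ft_force: [4.0, 0.3, 5.7]
width: 0.0303
grip_force: 50.0
```

```bash
python3 -c "
from h import *
st()"
```

```text
t 14.5 p [0.5058 0.2302 0.1563] yang 92.86 zdir [ 1.5e-03  5.0e-04 -1.0e+00] F [3.99 0.26 5.73] T [ 0.189 -0.89  -0.002] w 0.0303 g 50.0 q [ 0.27  0.34 -0.93  1.67  0.29  1.27  0.9 ]
```

Emit:
step_arm --pt "-0.04 0 -0.02" --pt "0.04 0 -0.02" --pt "-0.04 0 -0.02" --pt "0 0 0" --turn '[0,0,0,0]'

```text
time: 14.9
ee_pos: [0.5058, 0.2302, 0.156]
eef_rot: [-0.025, 1.0, 0.0, 0.002]
ft_force: [2.9, -1.9, 15.6]
width: 0.0306
grip_force: 50.0
```

```bash
python3 -c "
from h import *
st()
c=camera('side');save('side5',c['image'][130:180,200:260],10)"
```

```text
t 14.9 p [0.5058 0.2302 0.156 ] yang 92.83 zdir [ 4.e-03  6.e-04 -1.e+00] F [ 2.94 -1.87 15.64] T [-0.242 -0.969 -0.004] w 0.0306 g 50.0 q [ 0.27  0.34 -0.93  1.67  0.29  1.27  0.9 ]
```

View pics/side5.png

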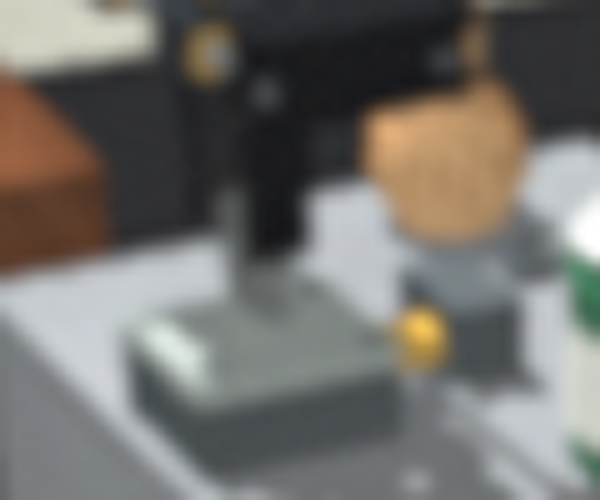

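The force rises stiffly at TCP z = 0.156, and the crop shows the collar on the lock face below the fingers at (265,285). That fits being home, 30 mm deep. Starting the clockwise turn.

Emit:
step_arm --pt "0.03 0 0" --pt "0 0 0" --pt "0 0 0" --pt "0 0 0" --pt "0 0 0" --pt "0 0 0" --pt "0 0 0" --turn '[-0.5,-0.6,-0.6,-0.6,-0.6,-0.6,0]'

```text
time: 15.65
ee_pos: [0.5062, 0.2307, 0.156]
eef_rot: [0.185, 0.983, 0.001, 0.002]
ft_force: [2.8, -0.1, 13.5]
width: 0.0306
grip_force: 50.0
```

```bash
python3 -c "
from h import *
st()"
```

```text
t 15.65 p [0.5062 0.2307 0.156 ] yang 68.65 zdir [ 0.0037  0.0012 -1.    ] F [ 2.8  -0.11 13.52] T [ 0.14  -0.778  0.126] w 0.0306 g 50.0 q [ 0.22  0.32 -0.86  1.67  0.26  1.26  0.5 ]
```

Emit:
step_arm --pt "0.02 0.02 0" --pt "0 0 0" --pt "0 0 0" --pt "0 0 0" --pt "0 0 0" --pt "0 0 0" --pt "0 0 0" --pt "0 0 0" --turn '[-0.7,-0.7,-0.7,-0.7,-0.7,-0.7,-0.7,0]'

```text
time: 16.45
ee_pos: [0.5065, 0.2311, 0.156]
eef_rot: [0.462, 0.887, 0.001, 0.001]
ft_force: [1.8, -0.1, 15.1]
width: 0.0305
grip_force: 50.0
```

```bash
python3 -c "
from h import *
st()"
```

```text
t 16.45 p [0.5065 0.2311 0.156 ] yang 34.94 zdir [ 0.0033  0.001  -1.    ] F [ 1.82 -0.05 15.07] T [-0.06  -0.532  0.022] w 0.0305 g 50.0 q [ 0.14  0.3  -0.77  1.68  0.22  1.25 -0.06]
```

Emit:
step_arm --pt "0.02 0.02 0" --pt "0 0 0" --pt "0 0 0" --pt "0 0 0" --pt "0 0 0" --pt "0 0 0" --pt "0 0 0" --pt "0 0 0" --pt "0 0 0" --pt "0 0 0" --turn '[-0.7,-0.7,-0.7,-0.7,-0.7,-0.7,-0.5,-0.5,0,0]'

```text
time: 17.45
ee_pos: [0.5068, 0.2316, 0.156]
eef_rot: [0.711, 0.703, 0.001, 0.001]
ft_force: [-0.5, 0.0, 16.2]
width: 0.0307
grip_force: 50.0
```

```bash
python3 -c "
from h import *
st()
c=camera('side');np.savez('side6.npz',**c)
t=camera('top');np.savez('top6.npz',**t)
save('fin',np.hstack([c['image'][130:180,200:260],t['image'][200:250,135:195]]),6)"
```

```text
t 17.45 p [0.5068 0.2316 0.156 ] yang -0.64 zdir [ 2.9e-03  8.0e-04 -1.0e+00] F [-0.5   0.02 16.18] T [-0.136 -0.058  0.143] w 0.0307 g 50.0 q [ 0.07  0.28 -0.68  1.68  0.19  1.25 -0.66]
```

View pics/fin.png

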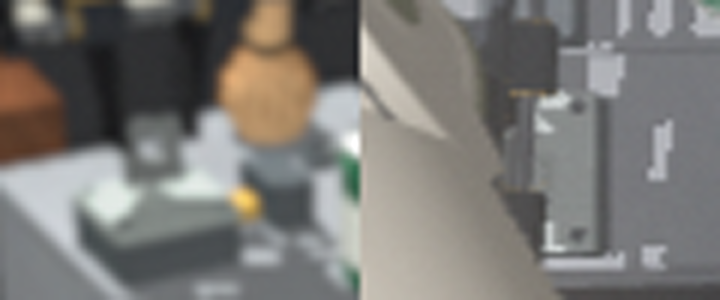

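The left half shows the bow turned, with its eye now facing the side camera at (150,150). The turn so far is 93.5°. I'll take up the key's play to reach the stop.

Emit:
step_arm --pt "0 0 0" --pt "0 0 0" --pt "0 0 0" --pt "0 0 0" --pt "0 0 0" --turn '[-0.25,-0.25,-0.25,0,0]'

```text
time: 18.05
ee_pos: [0.5068, 0.2316, 0.156]
eef_rot: [0.742, 0.671, 0.001, 0.001]
ft_force: [0.6, -1.3, 15.7]
width: 0.0307
grip_force: 50.0
```

```bash
python3 -c "
from h import *
st()
s=dict(np.load('side6.npz'));t=dict(np.load('side4.npz'))
for c in (t,s):
    P=pts(c);h=cv2.cvtColor(c['image'],cv2.COLOR_RGB2HSV)
    m=(h[...,0]>15)&(h[...,0]<35)&(h[...,1]>150)&(h[...,2]>80);m[:,:232]=0;m[:,250:]=0;m[:155]=0;m[175:]=0
    print(m.sum(),np.argwhere(m).mean(0),P[m].mean(0),P[m].min(0),P[m].max(0))
"
```

```text
t 18.05 p [0.5068 0.2316 0.156 ] yang -5.79 zdir [ 2.9e-03  8.0e-04 -1.0e+00] F [ 0.63 -1.34 15.74] T [-0.242 -0.162  0.165] w 0.0307 g 50.0 q [ 0.06  0.28 -0.67  1.68  0.18  1.25 -0.75]
5 [162.8 241.6] [0.56368145 0.23074194 0.13328454] [0.55995832 0.22332876 0.13208846] [0.56618622 0.23992774 0.13484608]<string>:8: RuntimeWarning: Mean of empty slice.
  ret = um.true_divide(
Traceback (most recent call last):
ValueError: zero-size array to reduction operation minimum which has no identity
```

Emit:
step_arm --pt "0 0 0" --pt "0 0 0" --pt "0 0 0" --pt "0 0 0" --pt "0 0 0" --turn '[-0.25,-0.25,0,0,0]'

```text
time: 18.55
ee_pos: [0.5068, 0.2316, 0.156]
eef_rot: [0.762, 0.648, 0.001, 0.001]
ft_force: [1.4, -0.9, 15.5]
width: 0.0305
grip_force: 50.0
```

```bash
python3 -c "
from h import *
st()
c=camera('side');np.savez('side7.npz',**c)
for n in ('side4','side7'):
    c=dict(np.load(n+'.npz'));h=cv2.cvtColor(c['image'],cv2.COLOR_RGB2HSV)
    m=(h[...,0]>12)&(h[...,0]<38)&(h[...,1]>110);m[:,:232]=0;m[:,252:]=0;m[:155]=0;m[175:]=0
    a=np.argwhere(m);print(m.sum(),a.min(0),a.max(0),a.mean(0)) if len(a) else print('none')
"
```

```text
t 18.55 p [0.5068 0.2316 0.156 ] yang -9.21 zdir [ 3.e-03  8.e-04 -1.e+00] F [ 1.4  -0.86 15.45] T [-0.127 -0.196  0.334] w 0.0305 g 50.0 q [ 0.05  0.28 -0.66  1.68  0.18  1.24 -0.81]
18 [161 240] [165 244] [162.94444444 241.88888889]
10 [162 240] [165 242] [163.5 241. ]
```

The torque has risen from 0.17 to 0.33 N m, so the plug is at its stop. The visible brass of the bolt has also shrunk, so it has drawn back. Still gripping at 50 N and holding the turn, so I'm handing in.

```bash
python3 -c "
from h import *
st();print(close_job())"
```

```text
t 18.6 p [0.5068 0.2316 0.156 ] yang -9.21 zdir [ 3.e-03  8.e-04 -1.e+00] F [ 0.77 -0.75 15.85] T [-0.11  -0.206  0.319] w 0.0306 g 50.0 q [ 0.05  0.28 -0.66  1.68  0.18  1.24 -0.81]
the job is handed in; nothing more can be done
None
```

I handed the job in at 18.6 s: by force and position readings the grey key is fully home and turned clockwise to the plug's stop, still gripped at 50 N and held against the spring, with the bolt seen to draw back from the lid's keeper only in a few camera pixels.

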